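# Purge the gas line of the wire feeder

## Task

The welding wire feeder lies on its side with its door open, and its gas line has to be purged before welding. With the fingertips gently press the blue gas-purge button fully down, keep it down for at least two seconds, then let it come up again and withdraw. Do not touch the green and yellow wire-feed buttons, the wire spool or anything else on the feeder, and leave the loose things where they are.

Things in the scene. Friction and masses are not known exactly. Their poses are not given: they have to be found in the camera images.
- feeder: welding wire feeder, red case 300 x 440 mm, fixed, lying on its side, door swung open to the far side. Origin: centre of its underside on the bench; x to the door hinge (away from the robot at yaw 0), y along the 440 mm from torch end to gas end, z up. Open deck 105 mm above the bench, black end panels up to 165 mm. Four-roll drive on the deck at x -3..113, y -172..-40 mm, up to 48 mm above it
- pod_top (a point): centre of the top face (135 mm above the bench) of the black button pod, 52 x 162 x 30 mm, at x -90, y -115 mm in the feeder's frame. On it three push buttons stand in a row along the feeder's y, 52 mm between centres, the middle one here; which colour is in which place varies
- gas_button_top (a point): centre of the top face of the BLUE gas-purge button: a round cap of 25 mm diameter that stands 11 mm above its steel bezel ring (31 mm diameter, 8 mm high) when up, its top 154 mm above the bench; it moves down with the cap. z up
- gas_button (a joint): travel of the blue button: 0 up, 0.006 m fully down. A spring returns it: it begins to move at about 1.5 N and takes 5 N to be fully down; then it meets a hard stop, with the cap still 5 mm above the bezel. Leaning on it with over 25 N would harm its switch
- wire_in_button_top (a point): centre of the top of the GREEN wire-forward button, same size and height; to be left alone
- wire_in_button (a joint): travel of the green button: 0 up, 0.006 m down
- wire_back_button_top (a point): centre of the top of the YELLOW wire-back button, same size and height; to be left alone
- wire_back_button (a joint): travel of the yellow button: 0 up, 0.006 m down
- spool_rim (a point): a point on the upper edge of the wire spool (black flanges, copper wire, 200 mm diameter, flat on the deck, top of the flange 160 mm and of its hub nut 172 mm above the bench), 95 mm from the spool's axis; the spool turns on a stiff hub and must not be turned
- nozzle: loose copper gas nozzle standing on the deck between the button pod and the drive, 22 mm diameter, 58 mm high; origin at its foot
- tip_tin: loose round tin with a yellow lid on the deck beyond the spool, 50 mm diameter, 30 mm high; origin at its foot
- pliers: loose pliers with orange handles lying on the bench, 225 mm long along own x (jaws at +x), 14 mm high; origin under the middle
- chipping_hammer: loose chipping hammer lying on the bench, 270 mm long along own x (head at +x, 160 mm across), 22 mm high; origin on the bench under the handle
- dip_can: loose white jar of anti-spatter dip with a blue label on the bench, 72 mm diameter, 90 mm high; origin at its foot
- magnet_square: loose red magnetic welding square lying on the bench, 95 x 95 x 16 mm; origin under its middle

How it is judged (in metres and radians):
On the way:
1. the blue button is held at least 4.5 mm of its 6 mm down by the fingers for two seconds without a break (value of joint gas_button above 0.0045 m and contact force between the fingers and gas_button above 0.5 N), for 1.95 s.
At the end, for the whole second after the job is handed in: The blue button has been held down (at least 4.5 of 6 mm) for two seconds and is up again (within 1 mm); the green and yellow buttons are up, the spool's rim has not turned more than 6 mm, and every loose thing is at rest within 10 mm of where it was (value of joint each of gas_button, wire_in_button, wire_back_button below 0.001 m and distance of spool_rim from where it was at the start of the episode below 0.006 m and distance of each of nozzle, tip_tin, pliers, chipping_hammer, dip_can, magnet_square from where it was at the start of the episode below 0.01 m and linear speed of each of nozzle, tip_tin, pliers, chipping_hammer, dip_can, magnet_square below 0.02 m/s); the robot touches nothing.
It fails at once if the green or yellow button is pressed 1 mm or touched with more than 1 N (value of joint any of wire_in_button, wire_back_button above 0.001 m or contact force between any of the fingers, the arm and wire_in_button above 1 N or contact force between any of the fingers, the arm and wire_back_button above 1 N).
It fails at once if the blue button is pressed with more than 25 N (contact force between any of the fingers, the arm and gas_button above 25 N).
It fails at once if the robot touches the rest of the feeder or its spool with more than 2 N (contact force between any of the fingers, the arm and feeder above 2 N).
It fails at once if the spool is turned more than 6 mm at its rim (distance of spool_rim from where it was at the start of the episode above 0.006 m).
It fails at once if a loose thing is moved or lifted more than 10 mm (distance of any of nozzle, tip_tin, pliers, chipping_hammer, dip_can, magnet_square from where it was at the start of the episode above 0.01 m).
It also fails if it takes over 30 s, if anything falls off the work surface, if the arm or the gripper's body presses on something with over 40 N, if the wrist force passes 120 N, or if a joint passes its speed limit or range.

## Robot

A 7-joint arm with a two-finger parallel gripper is mounted at the origin on the work surface. World frame = base frame: x ahead of the robot, y to its left, z up, the work surface at z = 0. Lengths are in mm, angles in rad, forces in N, time in s.
With the tool pointing down it reaches from about 425 to 1025 mm from the base axis. Payload 9.4 kg.
Tool frame: the origin (TCP) lies where the fingers leave the gripper's body, on its centre line; the fingertips stand 73 mm ahead of it and the grasp point (between the pads) lies 54 mm ahead of it; z points along the fingers, y is the line along which they close (so a half turn about z gives the same grasp; the last joint's range is limited). The gripper opens to 85 mm and grips with 20 to 120 N. Pads are 22 mm wide; open, the fingers measure 114 mm over their backs; the gripper's body (76 mm by 85 mm) begins 54 mm behind the grasp point. The pads swing forward as they close: fully open they stand 13 mm farther back than shut.
Start: joints at [-1.289, 0.599, -0.003, 1.599, 0.002, 0.943, -0.08], TCP at [254.585, 678.83, 303.875] pointing down, gripper open.
Joint ranges: [-2.57, 2.57], [-0.35, 1.97], [-1.29, 1.29], [0.11, 2.56], [-1.05, 4.19], [0.11, 1.86], [-2.63, 2.63]. Speed limits (rad/s): [2.22, 2.22, 3.01, 3.01, 3.14, 3.14, 3.14].

## Interface

Orientations are given as a rotation vector (axis times angle).
In Python, from workcell import ctrl gives the robot as it stands.
- The arm moves only by the tool step_arm, never from a script. Its argument "steps" is a list that holds one entry, the list of rows, each a list of 7 numbers: the turn, a rotation vector about the world's x, y, z in units of pi rad (1.0 is pi rad), then the shift along the world's x, y, z in units of 0.25 m (1.0 is 0.25 m), then the opening, from 0 (shut) to 1 (fully open). In form: [[[rx, ry, rz, x, y, z, jaw], ...]]. A call has exactly 8 rows; each row is the pose to reach, as a shift and turn from the pose commanded when the call began, turning the shorter way round; what a row does not reach only later rows make up. A row lasts 1/12 s, in which the tool goes at most 41.7 mm and 7.16 degrees, less where a joint would pass 70% of its speed; a pose out of reach is approached as far as the arm can. A call with a number of a shift or a turn outside -1 to 1 is refused whole. A call with a gripper value outside its range is refused whole. The fingers move at their own pace and stop on an object; "newtons" is the grip in N (left out, the last holds). Time passes only in rows, so rows that repeat a pose let the fingers close, or fill a call up. It gives the time, the measured TCP pose, the force, the opening and the grip force at its end, in the units of the state.
- ctrl.observe(): the state, without advancing time (a new reading comes with each control period).
- ctrl.capture(name): name is "side" or "top" or "wrist"; returns (picture, depth): 384x512x3 uint8, blue, green, red; 384x512 float32, mm along the optical axis (not along the pixel's ray), 0 where there is no reading.
- ctrl.camera_params(name): a dict with "fov_y" (degrees; the focal length in pixels is half the picture's height over the tangent of half this angle, whatever the lens; pixels are square), "cx", "cy" (the principal point, pixels), "rvec" (rotation vector, rad) and "tvec" (3), from world to camera coordinates, as OpenCV has them. Camera axes: x right, y down, z forward; pixel columns grow to the right and rows downward; lengths in mm; the calibration is good to about 2 mm. A picture is of the moment at which its call begins: read the wrist's pose just before it. camera_params takes no time and is no camera call; for the wrist camera it gives the pose at the moment of the call.
- ctrl.close_job(): hands the job in; it is judged then, once.
The state is a dict: "clock": time; "q": joint angles; "dq": joint speeds; "tau": joint torques, N m; "tool_pos": TCP position; "ee_rot": TCP orientation; "force": force on the tool from outside, world axes, zero at the start; "wrist_torque": the same for the moment, N m; "finger_gap": finger opening in mm; "grasp_force": force on a finger pad.
Only numpy, scipy, OpenCV 4.12 (cv2) and the standard library are available. Lean on these libraries where they do the work, as an engineer would, in place of code of your own. Each camera call takes 0.05 s, during which the arm holds its last target. There are 200 camera calls.

## Working session

There is one attempt and no reset: what is moved stays moved. The work goes in short steps, Python scripts to look and compute and a tool call to move; the robot and the scene stay as the last step left them, time stands still between calls to the robot, and variables do not carry over. Pictures are saved under pics/ and viewed, at most 10 in all, crops included, and the job is handed in when it is done.

Besides the shell and the picture viewer there is one more tool, called after "Request:" as name(argument=value, ...), one argument or row to a line, values as JSON. step_arm: Moves the arm, as the interface text tells. Shifts and turns lie within -1 to 1; 1 stands for 0.25 m of shift or pi rad of turn. Its arguments: {"type":"object","properties":{"steps":{"type":"array"},"newtons":{"type":"number"}},"required":["steps"]}

```bash
mkdir -p pics
cat > h.py <<'E'
import numpy as np,cv2
from workcell import ctrl
def ray(p,u,v):
    f=192/np.tan(np.radians(p["fov_y"])/2)
    R,_=cv2.Rodrigues(np.array(p["rvec"],float)); t=np.array(p["tvec"],float).ravel()
    return -R.T@t, R.T@np.array([(u-p["cx"])/f,(v-p["cy"])/f,1.])
def onz(p,u,v,z):
    c,d=ray(p,u,v); return c+d*(z-c[2])/d[2]
def blobs(img,lo,hi,amin=30):
    m=cv2.inRange(cv2.cvtColor(img,cv2.COLOR_BGR2HSV),lo,hi)
    n,_,s,c=cv2.connectedComponentsWithStats(m)
    return [(c[i].round(1),s[i]) for i in range(1,n) if s[i][4]>=amin]
E
python3 - <<'E'
from h import *
s=ctrl.observe();print(s)
ims=[]
for n in("top","side"):
    p=ctrl.camera_params(n);print(n,p)
    im,d=ctrl.capture(n);cv2.imwrite(f"pics/{n}0.png",im);np.save(n+"d.npy",d)
    for nm,lo,hi in(("blue",(95,120,50),(130,255,255)),("green",(45,100,50),(85,255,255)),("yel",(20,120,80),(35,255,255))):
        for c,st in blobs(im,lo,hi,15): print(nm,c,st,onz(p,*c,154).round(1),d[int(c[1]),int(c[0])])
E
```

```text
{'clock': 0.0, 'q': array([-1.28870447,  0.60017198, -0.00252761,  1.60017035,  0.00178453,
        0.94292315, -0.07977676]), 'dq': array([ 0.00026656, -0.00073731, -0.0002056 ,  0.0006986 ,  0.00010462,
        0.00019925, -0.00021272]), 'tau': array([-2.70934543e-04, -7.76465750e+01,  1.56441696e+00, -2.58017850e+01,
        1.22597531e-02,  8.89218994e-03,  2.97077626e-06]), 'tool_pos': array([254.45711245, 678.46781893, 302.96879776]), 'ee_rot': array([-5.60451185e-01, -3.09104213e+00,  2.61335856e-03]), 'force': array([-0.49175692,  0.7484632 , -0.12341519]), 'wrist_torque': array([ 0.00046475,  0.02000851, -0.05778267]), 'grasp_force': 0.0, 'finger_gap': 85.78460095011448}
top {'fov_y': 54.13872076727495, 'cx': 254.9372472973283, 'cy': 188.79491731402396, 'rvec': array([ 2.13253342, -2.13636794,  0.17474621]), 'tvec': array([  55.18737813,  543.57912895, 1200.40531773])}
blue [160.1  94.1] [153  20  25 146 620] [829.  352.8 154. ] 1345.0807
blue [301.1 180.7] [297 177   9   8  53] [550.1 -85.9 154. ] 1141.5522
blue [170.5 255.1] [168 250   5  12  16] [328.7 302.3 154. ] 1220.7
[... 1007 characters left out ...]
.7] [ 75 130  12  27 199] [ 88.9 433.1 154. ] 1629.5071
blue [166.5 168.1] [156 161  21  12 116] [310.2 208.6 154. ] 1513.962
blue [279.7 211.1] [276 207   9   9  63] [548.6 -88.9 154. ] 1247.352
green [ 75.1 110.8] [ 73 106   6  10  33] [105.4 611.6 154. ] 2281.626
green [268.4 200. ] [265 196   8   9  60] [537.7 -38.7 154. ] 1270.8689
yel [282.2 142.1] [275 137  15  11 126] [687.1 163.2 154. ] 1457.9104
yel [340.4 218.3] [338 215   8   7  16] [ 690.1 -183.   154. ] 1242.4628
yel [291.4 223.1] [287 219  10   9  68] [ 558.5 -140.3  154. ] 1214.6918
yel [290.4 375.3] [279 368  24  16  89] [ 363.1 -500.5  154. ] 1079.5955
yel [304.9 377.8] [302 372   6  12  36] [ 388.8 -518.2  154. ] 1082.4377
```

View pics/top0.png

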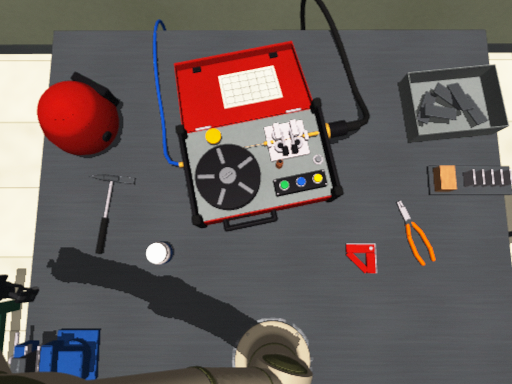

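View pics/side0.png

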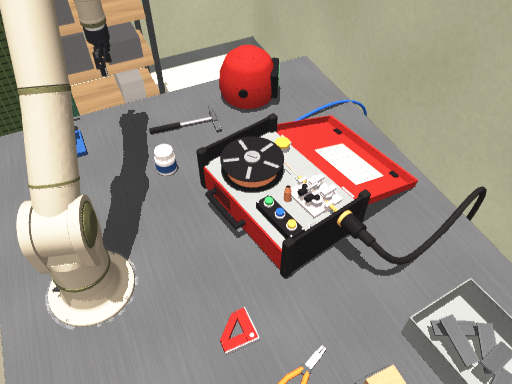

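The top and side views agree. The blue button is in the middle, at pixel (301,181) in top and (280,211) in side, about (549,-87). Green is at (538,-36) and yellow at (559,-139). I'll shut the fingers and move to hover above it.

Request:
step_arm(
  steps=[
    [[0, 0, -0.01, 0.037, -0.096, 0, 0], [0, 0, -0.02, 0.074, -0.192, 0, 0], [0, 0, -0.03, 0.111, -0.288, 0, 0], [0, 0, -0.04, 0.148, -0.383, 0, 0], [0, 0, -0.05, 0.185, -0.479, 0, 0], [0, 0, -0.06, 0.222, -0.575, 0, 0], [0, 0, -0.07, 0.258, -0.67, 0, 0], [0, 0, -0.08, 0.295, -0.766, 0, 0]],
  ],
  newtons=20,
)

```text
clock: 0.77
tool_pos: [328.5, 486.0, 303.6]
ee_rot: [-0.946, -2.996, 0.001]
force: [-0.5, -0.2, 0.7]
finger_gap: -0.4
grasp_force: 0.0
```

Request:
step_arm(
  steps=[
    [[0, 0, -0.01, 0.037, -0.096, 0, 0], [0, 0, -0.02, 0.074, -0.192, 0, 0], [0, 0, -0.03, 0.111, -0.288, 0, 0], [0, 0, -0.04, 0.148, -0.383, 0, 0], [0, 0, -0.05, 0.185, -0.479, 0, 0], [0, 0, -0.06, 0.222, -0.575, 0, 0], [0, 0, -0.07, 0.258, -0.67, 0, 0], [0, 0, -0.08, 0.295, -0.766, 0, 0]],
  ],
)

```text
clock: 1.43
tool_pos: [402.2, 294.6, 303.7]
ee_rot: [-1.314, -2.854, 0.001]
force: [0.8, 0.3, -0.8]
finger_gap: 0.1
grasp_force: 0.0
```

Request:
step_arm(
  steps=[
    [[0, 0, -0.01, 0.037, -0.096, 0, 0], [0, 0, -0.02, 0.074, -0.192, 0, 0], [0, 0, -0.03, 0.111, -0.288, 0, 0], [0, 0, -0.04, 0.148, -0.383, 0, 0], [0, 0, -0.05, 0.185, -0.479, 0, 0], [0, 0, -0.06, 0.222, -0.575, 0, 0], [0, 0, -0.07, 0.258, -0.67, 0, 0], [0, 0, -0.08, 0.295, -0.766, 0, 0]],
  ],
)

```text
clock: 2.1
tool_pos: [476.0, 103.1, 303.8]
ee_rot: [-1.661, -2.666, 0.0]
force: [0.5, -0.3, -0.6]
finger_gap: -0.3
grasp_force: 0.0
```

Request:
step_arm(
  steps=[
    [[0, 0, -0.01, 0.037, -0.096, 0, 0], [0, 0, -0.02, 0.074, -0.192, 0, 0], [0, 0, -0.03, 0.111, -0.288, 0, 0], [0, 0, -0.04, 0.148, -0.383, 0, 0], [0, 0, -0.05, 0.185, -0.479, 0, 0], [0, 0, -0.06, 0.222, -0.575, 0, 0], [0, 0, -0.07, 0.258, -0.67, 0, 0], [0, 0, -0.08, 0.295, -0.766, 0, 0]],
  ],
)

```text
clock: 2.77
tool_pos: [549.7, -88.3, 303.7]
ee_rot: [-1.982, -2.437, 0.0]
force: [0.2, 1.0, 0.2]
finger_gap: -0.0
grasp_force: 0.0
```

Run:
```python
from h import *
s=ctrl.observe();print({k:s[k] for k in("clock","tool_pos","ee_rot","force","finger_gap")})
p=ctrl.camera_params("wrist");im,d=ctrl.capture("wrist");cv2.imwrite("pics/w1.png",im)
R,_=cv2.Rodrigues(np.array(p["rvec"]));print("cam",-R.T@np.array(p["tvec"]).ravel(),R[2])
for nm,lo,hi in(("blue",(95,120,50),(130,255,255)),("green",(45,100,50),(85,255,255)),("yel",(20,120,80),(35,255,255))):
    for c,st in blobs(im,lo,hi,200): print(nm,c,st,onz(p,*c,154).round(1),d[int(c[1]),int(c[0])])
```

```text
{'clock': 2.7667, 'tool_pos': array([549.71073252, -88.32673867, 303.67355932]), 'ee_rot': array([-1.98185854e+00, -2.43702771e+00,  4.43151001e-04]), 'force': array([0.20315805, 0.97254694, 0.22964394]), 'finger_gap': -0.029132314489008618}
cam [536.51518417 -22.58414261 373.26237184] [ 0.05378819 -0.26191428 -0.96359107]
blue [259.  197.2] [243 180  33  35 936] [551.1 -84.9 154. ] 230.38701
green [259.7 124.8] [ 242  107   36   37 1002] [541.1 -35.1 154. ] 215.89223
yel [430.7 276.1] [424 258  14  37 290] [ 693.3 -119.8  154. ] 266.90982
```

View pics/w1.png

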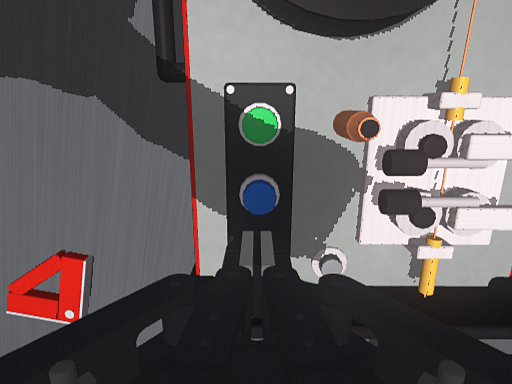

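The wrist view shows blue at (259,197), which is (551,-86), with green at (260,125). The nozzle at (360,125) is well clear. I'll centre over blue and descend to about 6 mm above the cap.

Request:
step_arm(
  steps=[
    [[0, 0, 0, 0.005, 0.009, -0.05, 0], [0, 0, 0, 0.005, 0.009, -0.1, 0], [0, 0, 0, 0.005, 0.009, -0.15, 0], [0, 0, 0, 0.005, 0.009, -0.2, 0], [0, 0, 0, 0.005, 0.009, -0.24, 0], [0, 0, 0, 0.005, 0.009, -0.265, 0], [0, 0, 0, 0.005, 0.009, -0.28, 0], [0, 0, 0, 0.005, 0.009, -0.284, 0]],
  ],
)

```text
clock: 3.48
tool_pos: [550.7, -84.9, 232.4]
ee_rot: [-1.98, -2.438, 0.001]
force: [0.3, -1.3, 0.9]
finger_gap: 0.2
grasp_force: 0.0
```

Run:
```python
from h import *
s=ctrl.observe();print({k:s[k] for k in("clock","tool_pos","force")})
for n in("side","wrist"):
    im,d=ctrl.capture(n)
    if n=="side": a=cv2.resize(im[150:270,200:360],(800,600),interpolation=2)
    else: a=im
    cv2.imwrite(f"pics/{n}2.png",a)
```

```text
{'clock': 3.4833, 'tool_pos': array([550.70723188, -84.87981047, 232.36851993]), 'force': array([ 0.28254342, -1.34248563,  0.85905472])}
```

View pics/side2.png

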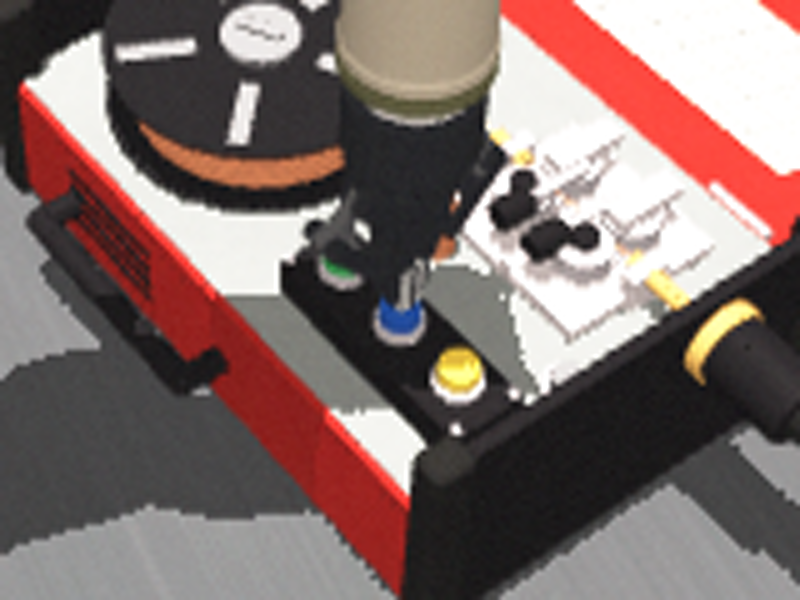

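View pics/wrist2.png

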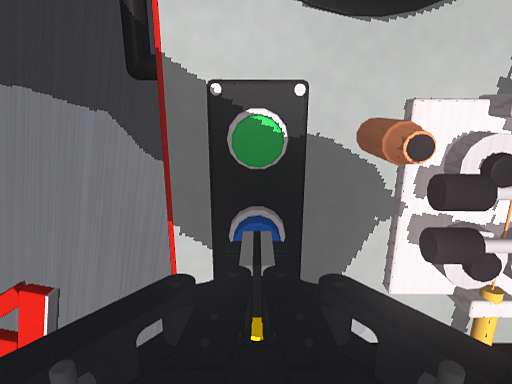

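The fingertips stand just above the blue cap, at (405,300) in the side crop and (257,235) in the wrist view. They are centred and clear of the neighbours. I'll press slowly and watch the force.

Request:
step_arm(
  steps=[
    [[0, 0, 0, 0, 0, -0.006, 0], [0, 0, 0, 0, 0, -0.012, 0], [0, 0, 0, 0, 0, -0.018, 0], [0, 0, 0, 0, 0, -0.022, 0], [0, 0, 0, 0, 0, -0.026, 0], [0, 0, 0, 0, 0, -0.029, 0], [0, 0, 0, 0, 0, -0.032, 0], [0, 0, 0, 0, 0, -0.032, 0]],
  ],
)

```text
clock: 4.25
tool_pos: [550.9, -84.9, 224.9]
ee_rot: [1.98, 2.439, 0.0]
force: [-0.5, 1.2, 2.7]
finger_gap: 0.0
grasp_force: 1.2
```

Request:
step_arm(
  steps=[
    [[0, 0, 0, 0, 0, -0.002, 0], [0, 0, 0, 0, 0, -0.004, 0], [0, 0, 0, 0, 0, -0.006, 0], [0, 0, 0, 0, 0, -0.008, 0], [0, 0, 0, 0, 0, -0.01, 0], [0, 0, 0, 0, 0, -0.012, 0], [0, 0, 0, 0, 0, -0.014, 0], [0, 0, 0, 0, 0, -0.014, 0]],
  ],
)

```text
clock: 4.92
tool_pos: [550.9, -84.9, 221.4]
ee_rot: [1.98, 2.439, 0.0]
force: [0.2, 0.6, 4.6]
finger_gap: -0.3
grasp_force: 2.2
```

Request:
step_arm(
  steps=[
    [[0, 0, 0, 0, 0, -0.0005, 0], [0, 0, 0, 0, 0, -0.001, 0], [0, 0, 0, 0, 0, -0.0015, 0], [0, 0, 0, 0, 0, -0.002, 0], [0, 0, 0, 0, 0, -0.0025, 0], [0, 0, 0, 0, 0, -0.003, 0], [0, 0, 0, 0, 0, -0.003, 0], [0, 0, 0, 0, 0, -0.003, 0]],
  ],
)

```text
clock: 5.58
tool_pos: [550.9, -84.9, 220.7]
ee_rot: [1.98, 2.439, 0.0]
force: [-1.1, 1.0, 6.4]
finger_gap: 0.1
grasp_force: 2.9
```

Force has passed 5 N and the button is at its stop. I'll hold for about 2.7 s.

Request:
step_arm(
  steps=[
    [[0, 0, 0, 0, 0, 0, 0], [0, 0, 0, 0, 0, 0, 0], [0, 0, 0, 0, 0, 0, 0], [0, 0, 0, 0, 0, 0, 0], [0, 0, 0, 0, 0, 0, 0], [0, 0, 0, 0, 0, 0, 0], [0, 0, 0, 0, 0, 0, 0], [0, 0, 0, 0, 0, 0, 0]],
  ],
)

```text
clock: 6.25
tool_pos: [550.9, -84.9, 220.7]
ee_rot: [1.98, 2.439, 0.0]
force: [-0.0, 0.3, 6.3]
finger_gap: -0.1
grasp_force: 2.9
```

Request:
step_arm(
  steps=[
    [[0, 0, 0, 0, 0, 0, 0], [0, 0, 0, 0, 0, 0, 0], [0, 0, 0, 0, 0, 0, 0], [0, 0, 0, 0, 0, 0, 0], [0, 0, 0, 0, 0, 0, 0], [0, 0, 0, 0, 0, 0, 0], [0, 0, 0, 0, 0, 0, 0], [0, 0, 0, 0, 0, 0, 0]],
  ],
)

```text
clock: 6.92
tool_pos: [550.9, -84.9, 220.7]
ee_rot: [1.98, 2.439, 0.0]
force: [-1.3, 2.0, 5.4]
finger_gap: -0.1
grasp_force: 2.9
```

Request:
step_arm(
  steps=[
    [[0, 0, 0, 0, 0, 0, 0], [0, 0, 0, 0, 0, 0, 0], [0, 0, 0, 0, 0, 0, 0], [0, 0, 0, 0, 0, 0, 0], [0, 0, 0, 0, 0, 0, 0], [0, 0, 0, 0, 0, 0, 0], [0, 0, 0, 0, 0, 0, 0], [0, 0, 0, 0, 0, 0, 0]],
  ],
)

```text
clock: 7.58
tool_pos: [550.9, -84.9, 220.7]
ee_rot: [1.98, 2.439, 0.0]
force: [-1.5, 1.2, 5.9]
finger_gap: -0.1
grasp_force: 2.9
```

Request:
step_arm(
  steps=[
    [[0, 0, 0, 0, 0, 0, 0], [0, 0, 0, 0, 0, 0, 0], [0, 0, 0, 0, 0, 0, 0], [0, 0, 0, 0, 0, 0, 0], [0, 0, 0, 0, 0, 0, 0], [0, 0, 0, 0, 0, 0, 0], [0, 0, 0, 0, 0, 0, 0], [0, 0, 0, 0, 0, 0, 0]],
  ],
)

```text
clock: 8.25
tool_pos: [550.9, -84.9, 220.7]
ee_rot: [1.98, 2.439, 0.0]
force: [-0.4, 0.3, 5.4]
finger_gap: 0.3
grasp_force: 2.9
```

Request:
step_arm(
  steps=[
    [[0, 0, 0, 0, 0, 0.01, 0], [0, 0, 0, 0, 0, 0.025, 0], [0, 0, 0, 0, 0, 0.045, 0], [0, 0, 0, 0, 0, 0.09, 0], [0, 0, 0, 0, 0, 0.15, 0], [0, 0, 0, 0, 0, 0.22, 0], [0, 0, 0, 0, 0, 0.28, 0], [0, 0, 0, 0, 0, 0.3, 0]],
  ],
)

```text
clock: 8.92
tool_pos: [551.3, -85.3, 298.2]
ee_rot: [1.979, 2.437, 0.003]
force: [-0.2, -0.8, 0.6]
finger_gap: -0.0
grasp_force: 0.0
```

Request:
step_arm(
  steps=[
    [[0, 0, 0, 0, 0, 0.05, 0], [0, 0, 0, 0, 0, 0.1, 0], [0, 0, 0, 0, 0, 0.15, 0], [0, 0, 0, 0, 0, 0.18, 0], [0, 0, 0, 0, 0, 0.2, 0], [0, 0, 0, 0, 0, 0.2, 0], [0, 0, 0, 0, 0, 0.2, 0], [0, 0, 0, 0, 0, 0.2, 0]],
  ],
)

```text
clock: 9.58
tool_pos: [550.6, -84.8, 345.0]
ee_rot: [-1.98, -2.438, 0.001]
force: [0.1, 0.1, -1.0]
finger_gap: -0.2
grasp_force: 0.0
```

Run:
```python
from h import *
im,d=ctrl.capture("side");cv2.imwrite("pics/side3.png",im)
```

```text
(no output)
```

View pics/side3.png

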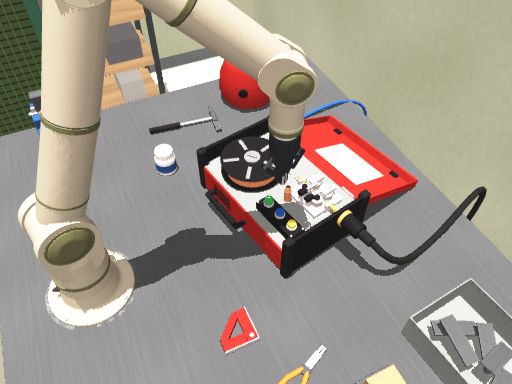

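The arm is clear. The blue button at (280,212) is up again, and the loose things in view stand where they were.

```bash
python3 -c "
from workcell import ctrl
print(ctrl.close_job())"
```

```text
the job is handed in; nothing more can be done
None
```

I pressed the blue gas-purge button to its stop at about 6 N, held it there for about 2.7 s, let it come back up and withdrew; the job is handed in, but no verdict came back.

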